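Stack and pin plywood house walls in a drilling jig

TASK

Lay the loose plywood house wall squarely on top of the one already in the aluminium jig, pushed up against the end stop and the two side stops, then lock the pile by putting the steel locating pin down through one of its round holes until the pin is fully home, its head down on the wood. One of the jig's two holes is blocked deep inside by a broken-off dowel you cannot see: find by feel the hole that takes the pin all the way. Leave both walls square against the stops and the other things on the bench where they are.

Things in the scene. Friction and masses are not known exactly. Their poses are not given: they have to be found in the camera images.
- jig: Drilling jig fixed to the bench: aluminium block 230 x 120 x 40 mm (x, y, z). Origin at the centre of its underside, z up. Two vertical round through holes, 11.5 mm diameter, at x = -55 and +55 mm, y = 0; one of them (which one varies) is blocked 14 mm below the block top. Dark steel stops, 22 mm tall, stand on its top.
- seat (a point): Centre of the jig top (z = 40 mm), axes as the jig. A wall against all stops is centred here, long side along x (0.5 mm play). Stop faces: end stop at x = +85.5 mm (36 mm wide, centred on y = 0); two side stops at y = +32.5 mm (22 mm long, centred at x = -60 and +60 mm). Stop tops are 62 mm above the bench. The other two sides are open.
- hole_near (a point): Centre of the mouth of the jig's hole at x = -55 mm, on the block's top (z = 40 mm in the jig's frame), under the lower wall.
- hole_far (a point): Centre of the mouth of the jig's hole at x = +55 mm, on the block's top (z = 40 mm), under the lower wall.
- lower_wall: Dark-stained plywood house wall already lying loose in the jig against the stops, 170 x 64 x 12 mm; same shape as the loose wall. Origin at the centre of its underside, x along its length.
- loose_wall: Loose dark-stained plywood wall flat on the bench, 170 x 64 x 12 mm (x, y, z), about 90 g, with a 45 x 27 mm window in the middle and two 13 mm through holes at x = -55 and +55 mm, y = 0. Origin at the centre of its underside; same either way round. Grip it across its 64 mm width at the middle. On the pile its underside is 52 mm and its top 64 mm above the bench.
- pin: Steel locating pin upright in a wooden holder, 100 mm tall, about 120 g: shank 10 mm diameter, 60 mm long, tapered tip; round grip head 22 mm diameter, 40 mm tall. Origin at the tip, z up to the head. Home: shoulder on the upper wall, tip 4 mm above the bench. In the blocked hole it stops with the shoulder 22 mm above the wall.
- shoulder (a point): On the pin's axis, at the underside of its head, 60 mm above the tip.
- holder: Fixed wooden block 70 x 70 x 66 mm that holds the pin: a vertical through hole of 12 mm diameter in its centre; the pin's shoulder rests on its top. Origin at the centre of its underside.
- screwdriver: Bystander: screwdriver lying on the bench beyond the jig. Origin near its middle.
- tape_measure: Bystander: yellow tape measure, 75 x 45 x 60 mm, origin at the centre of its underside.
- glue: Bystander: white glue bottle, 48 mm diameter, 110 mm tall, origin at the centre of its underside.
- card_house: Bystander: cardboard model house, 160 x 120 mm, 150 mm tall, origin at the centre of its underside.
Not all that is in view belongs to the job. What is shaped like the pin but blue is not meant. What is shaped like the loose_wall but turquoise is not meant.

How it is judged:
At the end, for the whole second after the job is handed in: Both walls lie flat in the jig, each within 3.5 mm each way and 2 degrees of square against the stops; the pin is upright, within 3 mm of the axis of one jig hole, its shoulder at most 2.5 mm above the upper wall; all at rest (x of lower_wall in the frame of jig between -0.0035 and 0.0035 m and y of lower_wall in the frame of jig between -0.0035 and 0.0035 m and z of lower_wall in the frame of jig between 0.0375 and 0.0425 m and angle between the x axis of each of lower_wall, loose_wall and the x axis of jig, either way round below 0.035 rad and linear speed of each of lower_wall, loose_wall, pin below 0.01 m/s and x of loose_wall in the frame of jig between -0.0035 and 0.0035 m and y of loose_wall in the frame of jig between -0.0035 and 0.0035 m and z of loose_wall in the frame of jig between 0.0495 and 0.0545 m and z of shoulder in the frame of jig below 0.0665 m and angle between pin's own z axis and vertical below 0.06 rad and (horizontal distance between shoulder and hole_near below 0.003 m or horizontal distance between shoulder and hole_far below 0.003 m)); the robot touches nothing.
It fails at once if a bystander (screwdriver) was moved more than 30 mm (distance of screwdriver from where it was at the start of the episode above 0.03 m).
It fails at once if a bystander (tape_measure) was moved more than 30 mm (distance of tape_measure from where it was at the start of the episode above 0.03 m).
It fails at once if a bystander (glue) was moved more than 30 mm (distance of glue from where it was at the start of the episode above 0.03 m).
It fails at once if a bystander (card_house) was moved more than 30 mm (distance of card_house from where it was at the start of the episode above 0.03 m).
It also fails if it takes over 72 s, if anything falls off the work surface, if the arm or the gripper's body presses on something with over 40 N, if the wrist force passes 120 N, or if a joint passes its speed limit or range.

ROBOT

A 7-joint arm with a two-finger parallel gripper is mounted at the origin on the work surface. World frame = base frame: x ahead of the robot, y to its left, z up, the work surface at z = 0. Lengths are in m, angles in rad, forces in N, time in s.
With the tool pointing down it reaches from about 0.425 to 0.925 m from the base axis. Payload 6.8 kg.
Tool frame: the origin (TCP) lies on the centre line of the jaws, within the pads' length; the fingertips stand 11 mm ahead of it and the grasp point (between the pads) lies 8 mm behind it; z points along the fingers, y is the line along which they close (so a half turn about z gives the same grasp; the last joint's range is limited). The gripper opens to 88 mm and grips with 3 to 60 N. Pads are 20 mm wide; open, the fingers measure 115 mm over their backs; the gripper's body (75 mm by 178 mm) begins 61 mm behind the grasp point.
Start: joints at [-1.266, 0.477, 0.022, 1.555, -0.011, 1.109, -0.083], TCP at [0.271, 0.618, 0.234] pointing down, gripper open.
Joint ranges: [-2.96, 2.96], [-0.34, 2.1], [-1.41, 1.46], [0.24, 2.44], [-1.37, 4.51], [0.17, 1.92], [-2.96, 2.96]. Speed limits (rad/s): [2.39, 2.39, 3.14, 3.14, 3.14, 3.14, 3.14].

INTERFACE

Orientations are given as a 3x3 rotation matrix whose columns are the frame's x, y, z axes.
In Python, from plant import manip gives the robot as it stands.
- The arm moves only by the tool drive_tool, never from a script. Its argument "increments" is text: rows parted by semicolons, each of 6 numbers parted by spaces: the shift along the tool's x, y, z scaled (see below), then the turn, a rotation vector about the tool's x, y, z scaled (see below). A call has 1 to 8 rows; each row shifts and turns the commanded pose from where the row before left it, along the tool's axes as they then stand; what a row does not reach is not made up. The controller multiplies each number of a shift by 0.03 m and each number of a turn by 90 degrees. A row lasts 1/8 s, in which the tool goes at most 62.5 mm and 10.7 degrees, less where a joint would pass 70% of its speed; a pose out of reach is approached as far as the arm can. A call with a number of a shift or a turn outside -1 to 1 is refused whole. A call with a gripper value outside its range is refused whole. "fingers" is the closure, from -1 (fully open) to 1 (shut), set as the call begins (left out, the last holds). The fingers move at their own pace and stop on an object; the grip force is fixed at half the most. Time passes only in rows, so rows that do not move let the fingers close. It gives the time, the measured TCP pose, the force, the opening and the grip force at its end, in the units of the state.
- manip.get_state(): the state, without advancing time (a new reading comes with each control period).
- manip.grab_frame(name): name is "side" or "top"; returns a dict with "color" (384x512x3 uint8, blue, green, red), "range_z" (384x512 float32, m along the optical axis (not along the pixel's ray), 0 where there is no reading), "mtx" (3x3 intrinsics, pixels), "xyz" and "attitude" of the camera in the world. Camera axes: x right, y down, z forward; pixel columns grow to the right and rows downward; lengths in m; the calibration is good to about 2 mm. A picture is of the moment at which its call begins.
- manip.finish_job(): hands the job in; it is judged then, once.
Trained networks look in the newest picture that a camera, given by its name, has taken for a name from the list of things; names that differ only in an ending like _2 or _b are one class to them, and where a whole thing is asked for, a point or a joint stands for the part that bears it (a point fixed in the world has none). Each returns a list of dicts, best first, with "p" (0 to 1); they miss things now and then, are a little off and sometimes report something else, mostly with a low value. They report only what shows in the picture. A call takes as long as a camera call. They do not tell look-alikes from the thing itself.
- manip.look_for(camera, query): "xy" ([column, row] in pixels, amid what is visible of it).
The state is a dict: "clock": time; "q": joint angles; "qvel": joint speeds; "effort": joint torques, N m; "tool_pos": TCP position; "ee_rot": TCP orientation; "force": force on the tool from outside, world axes, zero at the start; "torque": the same for the moment, N m; "opening": finger opening in m; "finger_force": force on a finger pad.
Only numpy, scipy, OpenCV 4.12 (cv2) and the standard library are available. Lean on these libraries where they do the work, as an engineer would, in place of code of your own. Each camera call takes 0.05 s, during which the arm holds its last target. There are 200 camera calls.

## Working session

There is one attempt and no reset: what is moved stays moved. The work goes in short steps, Python scripts to look and compute and a tool call to move; the robot and the scene stay as the last step left them, time stands still between calls to the robot, and variables do not carry over. Pictures are saved under pics/ and viewed, at most 10 in all, crops included, and the job is handed in when it is done.

Besides the shell and the picture viewer there is one more tool, called after "Emit:" as name(argument=value, ...), one argument or row to a line, values as JSON. drive_tool: Moves the arm, as the interface text tells. Shifts and turns lie within -1 to 1; 1 stands for 0.03 m of shift or 90 degrees of turn. Its arguments: {"type":"object","properties":{"increments":{"type":"string"},"fingers":{"type":"number"}},"required":["increments"]}

```bash
mkdir -p pics
cat > h.py <<'E'
import numpy as np, cv2
from plant import manip
def cloud(f):
    z=f["range_z"];K=np.array(f["mtx"]);v,u=np.mgrid[:z.shape[0],:z.shape[1]]
    P=np.stack([(u-K[0,2])/K[0,0]*z,(v-K[1,2])/K[1,1]*z,z],-1)
    W=P@np.array(f["attitude"]).T+np.array(f["xyz"]); W[z==0]=np.nan
    return W
E
python3 - <<'E'
from h import *
s=manip.get_state();print(s["clock"],s["tool_pos"],s["ee_rot"],s["opening"],s["force"])
for n in("top","side"):
    f=manip.grab_frame(n);cv2.imwrite(f"pics/{n}0.png",f["color"]);np.savez(f"{n}0.npz",**f);print(n,f["xyz"],f["mtx"],f["attitude"])
    W=cloud(f)
    for q in("jig","loose_wall","pin","holder","lower_wall"):
        for d in manip.look_for(n,q)[:4]:
            c,r=map(int,d["xy"]);print(q,d["p"],c,r,W[r,c].round(3))
E
```

```text
0.0 [0.27054942 0.61777674 0.23271413] [[-9.16016173e-01  4.01140900e-01 -5.91367631e-04]
 [ 4.01141312e-01  9.16014622e-01 -1.69136330e-03]
 [-1.36773597e-04 -1.78653812e-03 -9.99998395e-01]] 0.08757357415019267 [ 0.28120097  0.72028823 -0.31113498]
top [0.46536545 0.11834978 1.31754208] [[444.61745697   0.         255.22275915]
 [  0.         444.61745697 193.38258772]
 [  0.           0.           1.        ]] [[ 0.01167102 -0.99768591  0.06698215]
 [-0.9997832  -0.01048792  0.01798754]
 [-0.01724341 -0.06717756 -0.99759202]]
jig 0.6 304 198 [0.539 0.001 0.04 ]
loose_wall 0.77 203 187 [ 0.571  0.298 -0.001]
loose_wall 0.6 210 268 [ 0.332  0.273 -0.   ]
loose_wall 0.32 406 193 [ 0.555 -0.281  0.068]
pin 0.61 409 226 [ 0.463 -0.278  0.1  ]
pin 0.45 414 194 [ 0.55  -0.291  0.104]
holder 0.77 407 194 [ 0.551 -0.281  0.079]
holder 0.63 304 195 [0.548 0.001 0.04 ]
lower_wall 0.55 309 199 [ 0.536 -0.013  0.043]
side [-0.11917653 -0.50669234  0.82300295] [[422.98225528   0.         258.48379861]
 [  0.         422.98225528 192.47932327]
 [  0.           0.           1.        ]] [[ 0.67516212 -0.47872127  0.56123262]
 [-0.73757523 -0.42594549  0.52397826]
 [-0.01178503 -0.76772155 -0.64067522]]
jig 0.63 286 230 [ 0.496 -0.027  0.047]
loose_wall 0.96 216 185 [0.532 0.279 0.01 ]
loose_wall 0.82 164 227 [ 0.317  0.261 -0.   ]
pin 0.81 365 282 [ 0.453 -0.281  0.091]
pin 0.68 392 261 [ 0.54  -0.296  0.096]
pin 0.41 286 230 [ 0.496 -0.027  0.047]
holder 0.89 388 278 [ 0.518 -0.305  0.064]
lower_wall 0.92 292 219 [ 0.536 -0.015  0.05 ]
```

Run:
```python
import cv2,numpy as np
a=cv2.imread("pics/top0.png")[120:320,150:470];cv2.imwrite("pics/topc.png",cv2.resize(a,None,fx=2.5,fy=2.5,interpolation=2))
a=cv2.imread("pics/side0.png");cv2.imwrite("pics/sidec.png",cv2.resize(a,(768,576),interpolation=2))
```

```text
(no output)
```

View pics/topc.png

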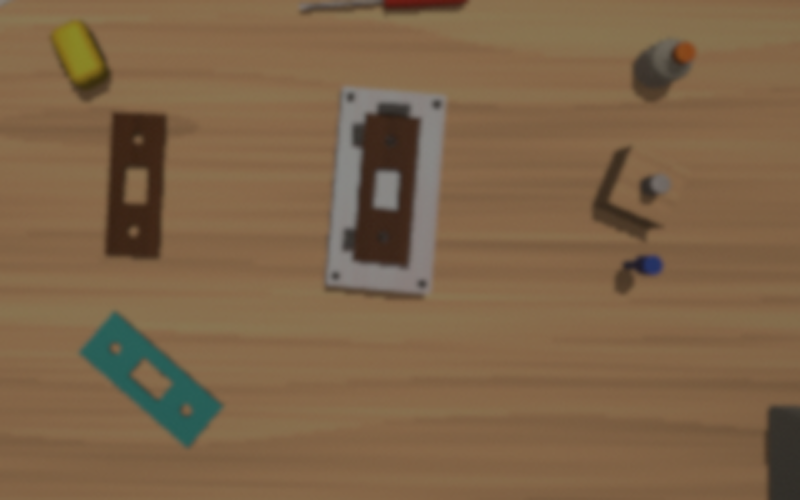

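View pics/sidec.png

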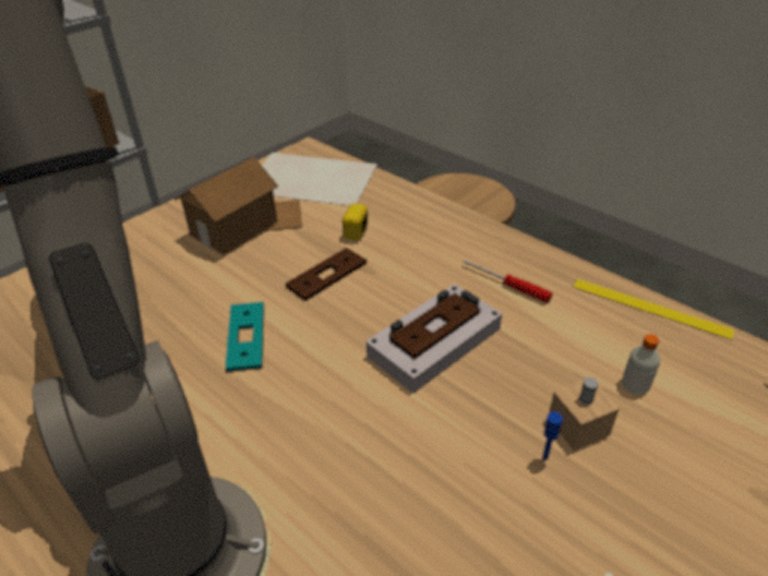

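The top view shows the brown loose wall at full-frame (204,194) and its turquoise look-alike at (210,272). The jig with the lower wall is at (304,196), with its end stop on the +x side and side stops on the +y side. The steel pin in its holder is at (413,194) and the blue look-alike at (410,226). The side view agrees, with the same objects in place. I choose the brown wall and the grey pin.

```bash
cat >> h.py <<'E'
def onplane(f,uv,h):
    K=np.array(f["mtx"]);R=np.array(f["attitude"]);o=np.array(f["xyz"])
    d=np.c_[(uv-[K[0,2],K[1,2]])/[K[0,0],K[1,1]],np.ones(len(uv))]@R.T
    return (o+d*((h-o[2])/d[:,2])[:,None])[:,:2]
def rect(f,mask,h):
    """filled contour of mask -> oriented rectangle on plane z=h: centre, long, short, angle of the long side"""
    c=max(cv2.findContours(mask.astype(np.uint8),0,1)[0],key=cv2.contourArea)
    m=cv2.drawContours(np.zeros(mask.shape,np.uint8),[c],-1,1,-1)
    v,u=np.nonzero(m);p=onplane(f,np.c_[u,v].astype(float),h)
    up=onplane(f,c[:,0].astype(float),h)
    (cx,cy),(w,l),a=cv2.minAreaRect((up*1000).astype(np.float32))
    # weight by the ground area per pixel is near uniform; PCA for angle
    q=p-p.mean(0);e,V=np.linalg.eigh(q.T@q);x=V[:,1]*np.sign(V[0,1])
    return p.mean(0).round(4),np.array([cx,cy]).round(1),round(max(w,l),1),round(min(w,l),1),round(np.degrees(np.arctan2(x[1],x[0])),2)
def load(n): return dict(np.load(n+".npz"))
E
python3 - <<'E'
from h import *
for n in("top0","side0"):
    f=load(n);W=cloud(f);hsv=cv2.cvtColor(f["color"],cv2.COLOR_BGR2HSV)
    H,S,V=cv2.split(hsv)
    for nm,c,h in(("loose",(0.56,0.29),.012),("lower",(0.54,0.0),.052)):
        near=np.hypot(W[...,0]-c[0],W[...,1]-c[1])<.13
        m=near&(V<95)&(S>110)
        # local floor/top heights
        print(n,nm,rect(f,m,h),"z",np.nanmedian(W[m][:,2]).round(4),"floor",np.nanmedian(W[near&~m][:,2]).round(4))
    near=np.hypot(W[...,0]-.55,W[...,1]+.29)<.04
    m=near&(S<70)&(W[...,2]>.075); print("pin",m.sum(),np.nanmedian(W[m],0),np.nanmax(W[m],0),np.nanmin(W[m],0))
    t=m&(W[...,2]>np.nanmax(W[m][:,2])-.012);v,u=np.nonzero(t);print("  head px",u.mean(),v.mean(),onplane(f,np.c_[u,v].astype(float),.106).mean(0))
    m=np.hypot(W[...,0]-.55,W[...,1]+.29)<.06;m&=np.abs(W[...,2]-.066)<.006;print("holder top",m.sum(),np.nanmedian(W[m],0),rect(f,m,.066))
    jm=(np.hypot(W[...,0]-.54,W[...,1])<.16)&(W[...,2]>.028);print("jig",rect(f,jm,.04))
    # intensity of pixel samples
f=load("top0");hsv=cv2.cvtColor(f["color"],cv2.COLOR_BGR2HSV)
for u,v in((204,175),(197,210),(302,185),(304,167),(292,174),(413,194),(330,200),(200,250)):print(u,v,hsv[v,u],f["color"][v,u])
E
```

```text
top0 loose (array([0.5504, 0.2934]), array([550.2, 292.9]), 171.6, 65.7, np.float64(-1.72)) z 0.0104 floor -0.0013
top0 lower (array([0.5469, 0.0018]), array([548.1,   2.7]), 166.4, 58.1, np.float64(-4.46)) z 0.0506 floor 0.0032
pin 58 [ 0.55228478 -0.28790742  0.1033236 ] [ 0.56070796 -0.28069753  0.10897419] [ 0.54405846 -0.29967405  0.08365056]
  head px 413.5 193.20833333333334 [ 0.55170604 -0.28953885]
holder top 538 [ 0.55202061 -0.2880516   0.06478324] (array([ 0.5519, -0.291 ]), array([ 551.9, -290.9]), 70.9, 70.7, np.float64(82.96))
jig (array([5.46e-01, 4.00e-04]), array([5.467e+02, 5.000e-01]), 229.6, 120.2, np.float64(-4.35))
side0 loose (array([0.5417, 0.2857]), array([544.2, 286.3]), 174.2, 70.6, np.float64(-1.36)) z 0.0104 floor -0.0013
side0 lower (array([ 0.5393, -0.0034]), array([543.6,  -1.5]), 175.5, 69.7, np.float64(-4.16)) z 0.0502 floor 0.014
pin 125 [ 0.54443463 -0.29395691  0.10062011] [ 0.56257756 -0.28187081  0.10686218] [ 0.5377843  -0.30260842  0.07523849]
  head px 393.1518987341772 256.0886075949367 [ 0.54532445 -0.29427495]
holder top 645 [ 0.54263924 -0.29970784  0.06441097] (array([ 0.543 , -0.2956]), array([ 548. , -293.3]), 74.0, 73.1, np.float64(-69.51))
jig (array([ 0.5359, -0.0051]), array([542.2,  -3.9]), 240.3, 128.0, np.float64(-4.07))
204 175 [ 14 120 102] [ 54  77 102]
197 210 [ 12 158  58] [22 36 58]
302 185 [ 11 145  60] [26 38 60]
304 167 [ 11 143  57] [25 37 57]
292 174 [17 30 59] [52 56 59]
413 194 [ 10  27 114] [102 106 114]
330 200 [ 14 116 127] [ 69  97 127]
200 250 [ 85 136  92] [84 92 43]
```

Emit:
drive_tool(
  increments="0 0 0 0 0 -0.081; 0 0 0 0 0 -0.081; 0 0 0 0 0 -0.081; 0 0 0 0 0 0",
  fingers=-1,
)

```text
clock: 1.1
tool_pos: [0.2709, 0.6183, 0.2337]
ee_rot: [[-0.999, 0.032, -0.0], [0.032, 0.999, 0.0], [0.0, 0.0, -1.0]]
force: [-0.3, -0.4, 0.1]
opening: 0.0879
finger_force: 0.0
```

```bash
cat >> h.py <<'E'
def go(x,y,z,yaw=None):
    """units of shift (tool axes) to a world target; yaw = angle (deg) of tool y axis wanted"""
    s=manip.get_state();R=np.array(s["ee_rot"]);p=np.array(s["tool_pos"])
    d=R.T@(np.array([x,y,z])-p)/.03
    a=np.degrees(np.arctan2(R[1,1],R[0,1]))
    print("t",s["clock"],"tcp",p.round(4),"units",d.round(3),"yaw",a.round(2),"tilt",R[:2,2].round(4),
      "turn",None if yaw is None else round((a-yaw)/90,4),"F",np.round(s["force"],1),"open",round(s["opening"],4))
E
python3 -c "
from h import *
go(.55,.2932,.12,88.3)"
```

```text
t 1.1 tcp [0.2709 0.6183 0.2337] units [ -9.649 -10.529   3.787] yaw 88.14 tilt [-0.0002  0.0001] turn -0.0018 F [-0.3 -0.4  0.1] open 0.0879
```

Emit:
drive_tool(
  increments="-0.8 -0.88 0 0 0 0; -0.8 -0.88 0 0 0 0; -0.8 -0.88 0 0 0 0; -0.8 -0.88 0 0 0 0; -0.8 -0.88 0 0 0 0; -0.8 -0.88 0 0 0 0; -0.8 -0.88 0 0 0 0; -0.8 -0.88 0 0 0 0",
)

```text
clock: 2.1
tool_pos: [0.4569, 0.4004, 0.2339]
ee_rot: [[-0.999, 0.034, 0.0], [0.034, 0.999, 0.0], [-0.0, 0.0, -1.0]]
force: [0.2, 0.3, -0.3]
opening: 0.0878
finger_force: 0.0
```

Emit:
drive_tool(
  increments="-0.8 -0.88 0.9 0 0 0; -0.8 -0.88 0.9 0 0 0; -0.8 -0.88 0.9 0 0 0; -0.8 -0.85 0.9 0 0 0; 0 0 0 0 0 0; 0 0 0 0 0 0",
)

```text
clock: 2.85
tool_pos: [0.5486, 0.2945, 0.126]
ee_rot: [[-0.999, 0.032, 0.0], [0.032, 0.999, 0.001], [-0.0, 0.001, -1.0]]
force: [1.3, 0.7, 0.6]
opening: 0.0878
finger_force: 0.0
```

Run:
```python
from h import *
go(.55,.2932,.013,88.3)
f=manip.grab_frame("side");cv2.imwrite("pics/s1.png",cv2.resize(f["color"][80:280,120:360],None,fx=3,fy=3,interpolation=2)[:600,:800])
```

```text
t 2.85 tcp [0.5486 0.2945 0.126 ] units [-0.047 -0.047  3.767] yaw 88.15 tilt [0.0001 0.0008] turn -0.0016 F [1.3 0.7 0.6] open 0.0878
```

View pics/s1.png

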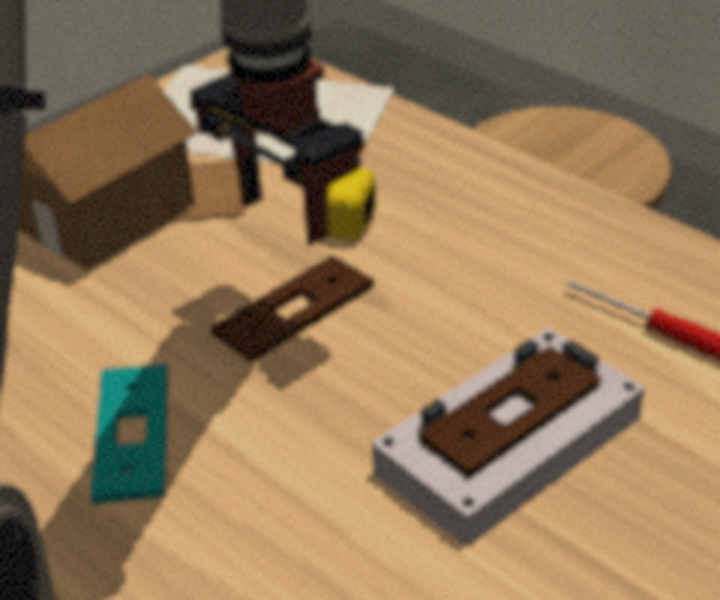

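The close crop shows the brown wall at (295,305) under the open gripper, whose fingers straddle its width. The turquoise wall is apart at (130,430), so the choice is confirmed.

Emit:
drive_tool(
  increments="-0.05 -0.05 0.8 0 0 0; 0 0 0.8 0 0 0; 0 0 0.8 0 0 0; 0 0 0.7 0 0 0; 0 0 0.4 0 0 0; 0 0 0.2 0 0 0; 0 0 0 0 0 0; 0 0 0 0 0 0",
)

```text
clock: 3.9
tool_pos: [0.5508, 0.2923, 0.0153]
ee_rot: [[-1.0, 0.031, 0.001], [0.031, 1.0, 0.001], [-0.001, 0.001, -1.0]]
force: [-0.2, 0.4, 0.4]
opening: 0.0877
finger_force: 0.0
```

```bash
python3 -c "
from h import *
go(.55,.2932,.013,88.3)"
```

```text
t 3.9 tcp [0.5508 0.2923 0.0153] units [0.027 0.029 0.078] yaw 88.21 tilt [0.001  0.0007] turn -0.001 F [-0.2  0.4  0.4] open 0.0877
```

Emit:
drive_tool(
  increments="0 0 0.06 0 0 0; 0 0 0 0 0 0",
)

```text
clock: 4.15
tool_pos: [0.5504, 0.2921, 0.013]
ee_rot: [[-1.0, 0.031, 0.0], [0.031, 1.0, 0.0], [-0.0, 0.0, -1.0]]
force: [-0.3, -0.5, 0.7]
opening: 0.0877
finger_force: 0.0
```

Emit:
drive_tool(
  increments="0 0 0 0 0 0; 0 0 0 0 0 0; 0 0 0 0 0 0; 0 0 0 0 0 0; 0 0 0 0 0 0; 0 0 0 0 0 0",
  fingers=1,
)

```text
clock: 4.9
tool_pos: [0.5503, 0.2922, 0.0129]
ee_rot: [[-1.0, 0.031, 0.0], [0.031, 1.0, 0.0], [-0.0, 0.0, -1.0]]
force: [-0.5, -0.4, 1.5]
opening: 0.063
finger_force: 30.0
```

Run:
```python
from h import *
go(.55,.2932,.013,88.3)
f=manip.grab_frame("top");W=cloud(f);H,S,V=cv2.split(cv2.cvtColor(f["color"],cv2.COLOR_BGR2HSV))
# unoccluded ends of the held wall
for lo,hi in((.45,.50),(.6,.65)):
    m=(W[...,0]>lo)&(W[...,0]<hi)&(abs(W[...,1]-.293)<.06)&(V<95)&(S>110)&(W[...,2]<.03)
    v,u=np.nonzero(m);p=onplane(f,np.c_[u,v].astype(float),.012);print(m.sum(),p.mean(0),p.min(0),p.max(0))
```

```text
t 4.9 tcp [0.5503 0.2922 0.0129] units [ 0.011  0.034 -0.003] yaw 88.22 tilt [0.0001 0.0002] turn -0.0009 F [-0.5 -0.4  1.5] open 0.063
8 [0.49571104 0.23740244] [0.49419306 0.23296454] [0.49722885 0.24184124]
152 [0.61891065 0.2765944 ] [0.60009311 0.25567988] [0.63574043 0.306487  ]
```

Emit:
drive_tool(
  increments="0 0 -0.3 0 0 0; 0 0 -0.8 0 0 0; 0 0 -0.9 0 0 0; 0 0 -0.9 0 0 0; 0 0 -0.8 0 0 0; 0 -0.3 -0.3 0 0 0; 0 -0.8 0 0 0 0.014; 0 -0.9 0 0 0 0.014",
)

```text
clock: 5.95
tool_pos: [0.5471, 0.2292, 0.1318]
ee_rot: [[-0.997, 0.077, -0.002], [0.077, 0.997, -0.002], [0.002, -0.002, -1.0]]
force: [-0.4, 0.6, -1.8]
opening: 0.0635
finger_force: 30.0
```

Emit:
drive_tool(
  increments="0 -0.9 0 0 0 0; 0 -0.9 0 0 0 0; 0 -0.9 0 0 0 0; 0 -0.9 0 0 0 0; 0 -0.9 0 0 0 0; 0 -0.9 0 0 0 0; 0 -0.9 0 0 0 0; 0 -0.5 0 0 0 0",
)

```text
clock: 6.95
tool_pos: [0.531, 0.0252, 0.132]
ee_rot: [[-0.997, 0.079, -0.002], [0.079, 0.997, -0.001], [0.002, -0.001, -1.0]]
force: [0.3, 0.1, -1.1]
opening: 0.0638
finger_force: 30.0
```

Emit:
drive_tool(
  increments="0 -0.3 0 0 0 0; 0 -0.1 0 0 0 0; 0 0 0 0 0 0; 0 0 0 0 0 0",
)

```text
clock: 7.45
tool_pos: [0.5317, 0.0177, 0.1328]
ee_rot: [[-0.997, 0.074, 0.0], [0.074, 0.997, 0.0], [-0.0, 0.0, -1.0]]
force: [-0.4, -0.5, -0.5]
opening: 0.0638
finger_force: 30.0
```

Run:
```python
from h import *
go(.5401,-.004,.069,85.7)
f=manip.grab_frame("side");cv2.imwrite("pics/s2.png",cv2.resize(f["color"][120:290,180:410],None,fx=3.4,fy=3.4,interpolation=2))
g=manip.grab_frame("top");W=cloud(g);H,S,V=cv2.split(cv2.cvtColor(g["color"],cv2.COLOR_BGR2HSV))
m=(abs(W[...,2]-.137)<.015)&(V<95)&(S>90)&(abs(W[...,1])<.06)&(abs(W[...,0]-.54)<.1)
p=W[m];print(m.sum(),p.min(0),p.max(0))
```

```text
t 7.45 tcp [0.5317 0.0177 0.1328] units [-0.333 -0.701  2.127] yaw 85.77 tilt [0.     0.0004] turn 0.0008 F [-0.4 -0.5 -0.5] open 0.0638
164 [ 0.45133162 -0.00060402  0.12428875] [0.61774819 0.0518802  0.13591135]
```

View pics/s2.png

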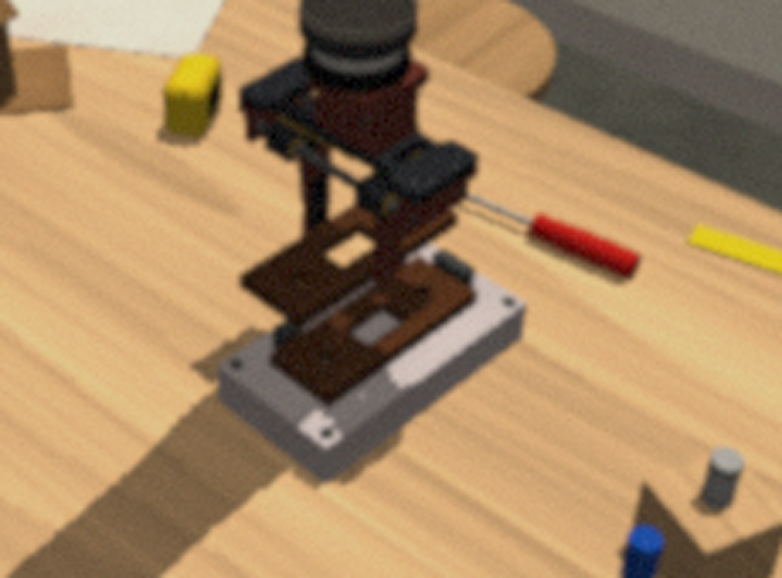

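Side view: the wall is held level over the jig (crop (350,255)). The lower wall (375,320) is still seated, and the fingers sit between the two side stops. Lowering.

Emit:
drive_tool(
  increments="-0.3 -0.7 0 0 0 0; 0 0 0.6 0 0 0; 0 0 0.6 0 0 0; 0 0 0.5 0 0 0; 0 0 0.3 0 0 0; 0 0 0.1 0 0 0; 0 0 0 0 0 0; 0 0 0 0 0 0",
)

```text
clock: 8.55
tool_pos: [0.5394, -0.0049, 0.0703]
ee_rot: [[-0.997, 0.075, 0.001], [0.075, 0.997, 0.0], [-0.001, 0.0, -1.0]]
force: [0.4, 0.3, -2.1]
opening: 0.0637
finger_force: 30.0
```

```bash
python3 -c "
from h import *
go(.5401,-.004,.065,85.7)"
```

```text
t 8.55 tcp [ 0.5394 -0.0049  0.0703] units [-0.021  0.03   0.178] yaw 85.69 tilt [0.0009 0.0001] turn -0.0001 F [ 0.4  0.3 -2.1] open 0.0637
```

Emit:
drive_tool(
  increments="0 0 0.07 0 0 0; 0 0 0.05 0 0 0; 0 0 0 0 0 0; 0 0 0 0 0 0",
)

```text
clock: 9.05
tool_pos: [0.539, -0.0049, 0.0662]
ee_rot: [[-0.997, 0.075, -0.0], [0.075, 0.997, 0.0], [0.0, 0.0, -1.0]]
force: [0.7, -0.7, 0.0]
opening: 0.0634
finger_force: 30.0
```

Emit:
drive_tool(
  increments="0 0 0.03 0 0 0; 0 0 0.03 0 0 0; 0 0 0 0 0 0; 0 0 0 0 0 0",
)

```text
clock: 9.55
tool_pos: [0.539, -0.0049, 0.0648]
ee_rot: [[-0.997, 0.075, 0.0], [0.075, 0.997, 0.0], [-0.0, 0.0, -1.0]]
force: [-1.6, -0.0, 5.4]
opening: 0.0636
finger_force: 30.0
```

Contact at the expected height (5 N). Now pushing toward the end stop (tool -x).

Emit:
drive_tool(
  increments="-0.05 0 -0.01 0 0 0; -0.05 0 0 0 0 0; -0.05 0 0 0 0 0; 0 0 0 0 0 0",
)

```text
clock: 10.05
tool_pos: [0.5435, -0.0052, 0.0649]
ee_rot: [[-0.997, 0.075, -0.0], [0.075, 0.997, 0.0], [0.0, 0.0, -1.0]]
force: [-2.0, -0.2, 5.6]
opening: 0.064
finger_force: 30.0
```

Emit:
drive_tool(
  increments="-0.03 0 0 0 0 0; -0.03 0 0 0 0 0; 0 0 0 0 0 0",
)

```text
clock: 10.42
tool_pos: [0.5451, -0.0053, 0.0648]
ee_rot: [[-0.997, 0.075, -0.0], [0.075, 0.997, 0.0], [0.0, 0.0, -1.0]]
force: [-3.1, 0.5, 5.7]
opening: 0.0639
finger_force: 30.0
```

Emit:
drive_tool(
  increments="-0.03 0 0 0 0 0; -0.03 0 0 0 0 0; 0 0 0 0 0 0",
)

```text
clock: 10.8
tool_pos: [0.5457, -0.0054, 0.0648]
ee_rot: [[-0.997, 0.075, -0.003], [0.075, 0.997, 0.0], [0.003, 0.0, -1.0]]
force: [-7.5, 0.7, 9.0]
opening: 0.0638
finger_force: 30.0
```

Emit:
drive_tool(
  increments="0 0.04 0 0 0 0; 0 0.04 0 0 0 0; 0 0 0 0 0 0",
)

```text
clock: 11.18
tool_pos: [0.5457, -0.0051, 0.0649]
ee_rot: [[-0.997, 0.077, -0.003], [0.077, 0.997, -0.002], [0.003, -0.002, -1.0]]
force: [-7.3, -5.0, 10.2]
opening: 0.0634
finger_force: 30.0
```

Emit:
drive_tool(
  increments="0.04 0 -0.06 0 0 0; 0 0 0 0 0 0",
)

```text
clock: 11.42
tool_pos: [0.5458, -0.0029, 0.0663]
ee_rot: [[-0.997, 0.075, -0.0], [0.075, 0.997, 0.0], [0.0, 0.0, -1.0]]
force: [-2.1, -1.2, -0.8]
opening: 0.0634
finger_force: 30.0
```

Emit:
drive_tool(
  increments="0 0.04 0 0 0 0; 0 0.04 0 0 0 0; 0 0 0 0 0 0",
)

```text
clock: 11.8
tool_pos: [0.546, -0.0003, 0.0664]
ee_rot: [[-0.997, 0.075, -0.001], [0.075, 0.997, 0.0], [0.001, 0.0, -1.0]]
force: [-1.5, 0.4, -0.9]
opening: 0.0638
finger_force: 30.0
```

Emit:
drive_tool(
  increments="0 0.03 0 0 0 0; 0 0.03 0 0 0 0; 0 0 0 0 0 0",
)

```text
clock: 12.18
tool_pos: [0.5462, 0.0012, 0.0665]
ee_rot: [[-0.997, 0.075, -0.0], [0.075, 0.997, -0.0], [0.0, -0.0, -1.0]]
force: [-3.2, -0.5, -0.9]
opening: 0.0636
finger_force: 30.0
```

Emit:
drive_tool(
  increments="0 0.03 0 0 0 0; 0 0.02 0 0 0 0; 0 0 0 0 0 0",
)

```text
clock: 12.55
tool_pos: [0.5462, 0.0016, 0.0665]
ee_rot: [[-0.997, 0.076, -0.001], [0.076, 0.997, -0.001], [0.0, -0.001, -1.0]]
force: [-3.2, -4.1, 0.4]
opening: 0.0636
finger_force: 30.0
```

Emit:
drive_tool(
  increments="0 0 0.05 0 0 0; -0.02 0 0 0 0 0; 0 0 0 0 0 0",
)

```text
clock: 12.92
tool_pos: [0.5462, 0.0016, 0.0651]
ee_rot: [[-0.997, 0.076, -0.002], [0.076, 0.997, -0.001], [0.002, -0.001, -1.0]]
force: [-5.2, -4.3, 4.2]
opening: 0.0641
finger_force: 30.0
```

Emit:
drive_tool(
  increments="0 0 0 0 0 0; 0 0 0 0 0 0; 0 0 0 0 0 0",
  fingers=0.1,
)

```text
clock: 13.3
tool_pos: [0.5462, 0.0016, 0.0651]
ee_rot: [[-0.997, 0.076, -0.002], [0.076, 0.997, -0.001], [0.002, -0.001, -1.0]]
force: [-5.0, -3.7, 2.6]
opening: 0.0636
finger_force: 30.0
```

Emit:
drive_tool(
  increments="0 0 0 0 0 0; 0 0 0 0 0 0; 0 0 0 0 0 0; 0 0 0 0 0 0",
  fingers=-1,
)

```text
clock: 13.8
tool_pos: [0.5475, 0.0029, 0.0652]
ee_rot: [[-0.997, 0.075, 0.001], [0.075, 0.997, 0.0], [-0.001, 0.0, -1.0]]
force: [0.1, 0.6, 0.3]
opening: 0.0879
finger_force: 0.0
```

Emit:
drive_tool(
  increments="0 0 -0.3 0 0 0; 0 0 -0.8 0 0 0; 0 0 -0.9 0 0 0; 0 0 -0.9 0 0 0; 0 -0.3 -0.9 0 0 0; 0 -0.8 -0.9 0 0 0; 0 -0.9 -0.2 0 0 0; 0 -0.9 0 0 0 0",
)

```text
clock: 14.8
tool_pos: [0.541, -0.0849, 0.2136]
ee_rot: [[-0.997, 0.075, 0.002], [0.075, 0.997, 0.0], [-0.002, 0.0, -1.0]]
force: [0.6, 0.2, -0.3]
opening: 0.0876
finger_force: 0.0
```

Emit:
drive_tool(
  increments="0 -0.9 0 0 0 0; 0 -0.9 0 0 0 0; 0 -0.9 0 0 0 0; 0 -0.9 0 0 0 0; 0 -0.5 0 0 0 0; 0 0 0 0 0 0",
)

```text
clock: 15.55
tool_pos: [0.5312, -0.2075, 0.2123]
ee_rot: [[-0.997, 0.077, 0.0], [0.077, 0.997, -0.0], [-0.0, -0.0, -1.0]]
force: [-0.5, 0.7, -0.3]
opening: 0.088
finger_force: 0.0
```

Run:
```python
from h import *
go(.5515,-.2895,.14)
f=manip.grab_frame("top");np.savez("top1.npz",**f);W=cloud(f);H,S,V=cv2.split(cv2.cvtColor(f["color"],cv2.COLOR_BGR2HSV))
near=np.hypot(W[...,0]-.545,W[...,1]-.0)<.13
m=near&(V<95)&(S>100);print("upper",rect(f,m,.064),np.nanmedian(W[m][:,2]))
cv2.imwrite("pics/t1.png",cv2.resize(f["color"][145:250,260:440],None,fx=4.4,fy=4.4,interpolation=2))
g=manip.grab_frame("side");np.savez("side1.npz",**g)
```

```text
t 15.55 tcp [ 0.5312 -0.2075  0.2123] units [-0.885 -2.671  2.412] yaw 85.59 tilt [ 0.0003 -0.0002] turn None F [-0.5  0.7 -0.3] open 0.088
upper (array([0.5468, 0.0026]), array([548.1,   3.4]), 167.4, 59.1, np.float64(-4.72)) 0.06275035577958188
```

View pics/t1.png

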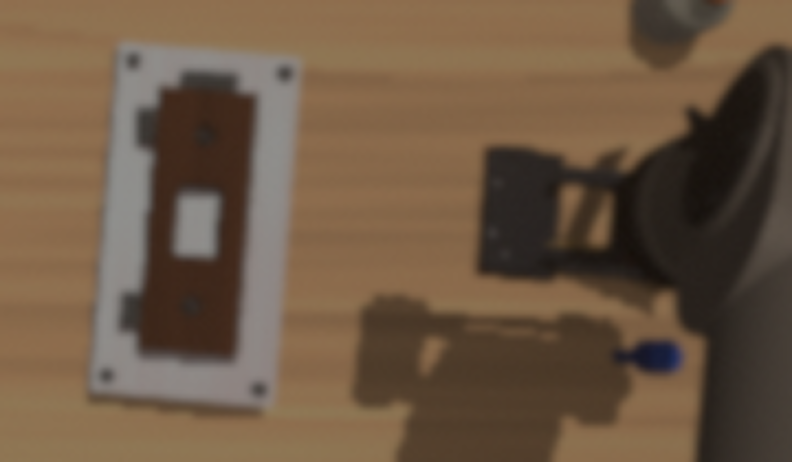

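Top view: the upper wall lies square in the jig against the end stop (210,80) and the side stops (147,128) and (130,312). The holes show at (205,132) and (192,305), and all bystanders are in place. Next I measure the pin and holes.

Run:
```python
from h import *
for n in("top0","side0"):
    f=load(n);W=cloud(f);S=cv2.cvtColor(f["color"],cv2.COLOR_BGR2HSV)[...,1]
    m=(np.hypot(W[...,0]-.549,W[...,1]+.291)<.035)&(S<75)&(W[...,2]>.070)
    v,u=np.nonzero(m);print(n,"head",m.sum(),u.mean(),v.mean(),onplane(f,np.array([[u.mean(),v.mean()]]),.086))
for n in("top1","side1","top0","side0"):
    f=load(n);h=.064 if n[-1]=="1" else .052
    g=cv2.GaussianBlur(f["color"].sum(2).astype(np.float32),(0,0),.8)
    R=np.array(f["attitude"]);K=np.array(f["mtx"])
    for nm,c in(("far",(.6012,-.0025)),("near",(.4916,.0061))):
        p=R.T@(np.array([*c,h])-f["xyz"]);q=(K@p/p[2])[:2];u0,v0=q.round().astype(int)
        P=g[v0-4:v0+5,u0-4:u0+5];w=np.clip(np.median(P)-P-4,0,None);vv,uu=np.mgrid[v0-4:v0+5,u0-4:u0+5]
        w[np.hypot(uu-q[0],vv-q[1])>4]=0
        print(n,nm,"pred px",q.round(1),onplane(f,np.array([[(w*uu).sum()/w.sum(),(w*vv).sum()/w.sum()]]),h).round(4))
```

```text
top0 head 62 412.5 193.3548387096774 [[ 0.55269582 -0.29352467]]
side0 head 143 392.1958041958042 259.27972027972027 [[ 0.55373244 -0.29150545]]
top1 far pred px [306.1 175.7] [[ 0.6065 -0.0051]]
top1 near pred px [302.9 214.4] [[nan nan]]
side1 far pred px [303.7 200.9] [[ 0.6006 -0.0051]]
side1 near pred px [275.1 220.2] [[0.4911 0.0036]]
top0 far pred px [305.7 176.1] [[ 0.6074 -0.0065]]
top0 near pred px [302.5 214.5] [[0.4902 0.0105]]
side0 far pred px [303.5 204.2] [[ 0.6003 -0.0052]]
side0 near pred px [275.  223.5] [[0.4913 0.0033]]<stdin>:14: RuntimeWarning: invalid value encountered in scalar divide
```

Emit:
drive_tool(
  increments="-0.23 -0.7 0.5 0 0 0; -0.23 -0.7 0.6 0 0 0; -0.24 -0.7 0.6 0 0 0; -0.24 -0.6 0.6 0 0 0; 0 0 0.1 0 0 0; 0 0 0 0 0 0; 0 0 0 0 0 0",
)

```text
clock: 16.52
tool_pos: [0.554, -0.2884, 0.1409]
ee_rot: [[-0.997, 0.073, 0.001], [0.073, 0.997, 0.0], [-0.001, 0.0, -1.0]]
force: [-0.5, -0.3, 0.1]
opening: 0.0879
finger_force: 0.0
```

```bash
python3 -c "
from h import *
go(.553,-.2905,.083,85.7)"
```

```text
t 16.525 tcp [ 0.554  -0.2884  0.1409] units [ 0.031 -0.072  1.93 ] yaw 85.79 tilt [0.0012 0.0003] turn 0.001 F [-0.5 -0.3  0.1] open 0.0879
```

Emit:
drive_tool(
  increments="0.03 -0.07 0.5 0 0 0; 0 0 0.5 0 0 0; 0 0 0.5 0 0 0; 0 0 0.3 0 0 0; 0 0 0.1 0 0 0; 0 0 0 0 0 0; 0 0 0 0 0 0",
)

```text
clock: 17.4
tool_pos: [0.5527, -0.2919, 0.0835]
ee_rot: [[-0.997, 0.075, 0.001], [0.075, 0.997, -0.0], [-0.001, -0.0, -1.0]]
force: [-0.7, -0.7, 0.5]
opening: 0.0877
finger_force: 0.0
```

Emit:
drive_tool(
  increments="0 0 0 0 0 0; 0 0 0 0 0 0; 0 0 0 0 0 0; 0 0 0 0 0 0; 0 0 0 0 0 0; 0 0 0 0 0 0; 0 0 0 0 0 0",
  fingers=1,
)

```text
clock: 18.27
tool_pos: [0.5523, -0.2917, 0.083]
ee_rot: [[-0.997, 0.075, -0.0], [0.075, 0.997, 0.0], [0.0, 0.0, -1.0]]
force: [0.2, -0.1, 0.9]
opening: 0.0216
finger_force: 30.4
```

```bash
python3 -c "
from h import *
go(.553,-.2905,.083,85.7)"
```

```text
t 18.275 tcp [ 0.5523 -0.2917  0.083 ] units [-0.02   0.042  0.001] yaw 85.7 tilt [-0.0001  0.0001] turn -0.0 F [ 0.2 -0.1  0.9] open 0.0216
```

Emit:
drive_tool(
  increments="0 0 -0.2 0 0 0; 0 0 -0.5 0 0 0; 0 0 -0.8 0 0 0; 0 0 -0.8 0 0 0; 0 0 -0.6 0 0 0; 0 0 0 0 0 0; 0 0.3 0 0 0 0; 0 0.7 0 0 0 0",
)

```text
clock: 19.27
tool_pos: [0.5538, -0.2612, 0.169]
ee_rot: [[-0.997, 0.077, -0.002], [0.077, 0.997, 0.0], [0.002, 0.0, -1.0]]
force: [0.0, 0.7, -1.0]
opening: 0.0216
finger_force: 30.0
```

Emit:
drive_tool(
  increments="0.2 0.9 0 0 0 0; 0.4 0.9 0 0 0 0; 0.4 0.9 0 0 0 0; 0.4 0.9 0 0 0 0; 0.4 0.9 0 0 0 0; 0.4 0.9 0 0 0 0; 0.4 0.9 0 0 0 0; 0.17 0.9 0 0 0 0",
)

```text
clock: 20.27
tool_pos: [0.4864, -0.0377, 0.1694]
ee_rot: [[-0.997, 0.073, -0.002], [0.073, 0.997, 0.0], [0.002, 0.0, -1.0]]
force: [0.2, 0.7, -1.0]
opening: 0.0213
finger_force: 30.0
```

Emit:
drive_tool(
  increments="0 0.7 0 0 0 0; 0 0.5 0 0 0 0; 0 0.2 0 0 0 0; 0 0 0 0 0 0; 0 0 0 0 0 0",
)

```text
clock: 20.9
tool_pos: [0.491, 0.0009, 0.17]
ee_rot: [[-0.997, 0.076, -0.0], [0.076, 0.997, -0.0], [0.0, -0.0, -1.0]]
force: [-0.8, -0.1, 0.1]
opening: 0.0215
finger_force: 30.0
```

Run:
```python
from h import *
go(.4914,.0057,.145,85.7)
f=manip.grab_frame("side");np.savez("side2.npz",**f)
cv2.imwrite("pics/s3.png",cv2.resize(f["color"][140:260,215:355],None,fx=5,fy=5,interpolation=2))
p=np.array(manip.get_state()["tool_pos"]);R=np.array(f["attitude"]);K=np.array(f["mtx"])
for h in(-.077,-.047,-.017):
    q=R.T@(p+[0,0,h]-f["xyz"]);print((K@q/q[2])[:2].round(1), ((K@q/q[2])[:2]-[215,140])*5)
```

```text
t 20.9 tcp [0.491  0.0009 0.17  ] units [-0.002  0.16   0.832] yaw 85.63 tilt [-0.0002 -0.0003] turn -0.0008 F [-0.8 -0.1  0.1] open 0.0215
[276.7 213. ] [308.25674102 364.90689366]
[276.8 204.1] [309.20121193 320.68289539]
[277. 195.] [310.18067102 274.82060728]
```

View pics/s3.png

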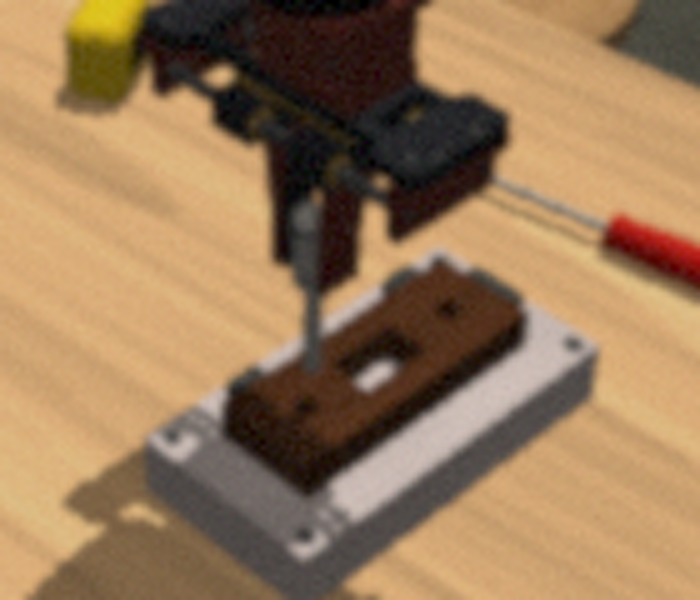

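Side view: the pin hangs upright in the jaws with its tip at crop (315,370). The near hole is at (306,404), the far hole at (450,307), and the pile looks square. Next I centre over the near hole and feel down.

Emit:
drive_tool(
  increments="0.01 0.16 0 0 0 0; 0 0 0.4 0 0 0; 0 0 0.3 0 0 0; 0 0 0.1 0 0 0; 0 0 0 0 0 0; 0 0 0 0 0 0",
)

```text
clock: 21.7
tool_pos: [0.4913, 0.0065, 0.1462]
ee_rot: [[-0.997, 0.075, 0.0], [0.075, 0.997, 0.0], [-0.0, 0.0, -1.0]]
force: [-0.0, -1.1, -1.6]
opening: 0.0213
finger_force: 30.0
```

Emit:
drive_tool(
  increments="0 0 0.08 0 0 0; 0 0 0.08 0 0 0; 0 0 0.08 0 0 0; 0 0 0 0 0 0",
)

```text
clock: 22.2
tool_pos: [0.4909, 0.0065, 0.1386]
ee_rot: [[-0.997, 0.075, -0.001], [0.075, 0.997, -0.0], [0.001, -0.0, -1.0]]
force: [-0.5, -0.6, -0.5]
opening: 0.0215
finger_force: 30.0
```

Emit:
drive_tool(
  increments="0 0 0.1 0 0 0; 0 0 0.1 0 0 0; 0 0 0.1 0 0 0; 0 0 0.1 0 0 0; 0 0 0 0 0 0",
)

```text
clock: 22.82
tool_pos: [0.491, 0.0064, 0.1266]
ee_rot: [[-0.997, 0.075, -0.0], [0.075, 0.997, -0.0], [0.0, -0.0, -1.0]]
force: [-0.0, -0.2, -1.4]
opening: 0.0213
finger_force: 30.0
```

Emit:
drive_tool(
  increments="0 0 0.1 0 0 0; 0 0 0.1 0 0 0; 0 0 0.1 0 0 0; 0 0 0 0 0 0",
)

```text
clock: 23.32
tool_pos: [0.491, 0.0064, 0.1176]
ee_rot: [[-0.997, 0.075, -0.0], [0.075, 0.997, -0.0], [0.0, -0.0, -1.0]]
force: [0.1, -0.4, -1.1]
opening: 0.0216
finger_force: 30.0
```

Emit:
drive_tool(
  increments="0 0 0.08 0 0 0; 0 0 0.08 0 0 0; 0 0 0 0 0 0",
)

```text
clock: 23.7
tool_pos: [0.4913, 0.0064, 0.1129]
ee_rot: [[-0.997, 0.075, 0.0], [0.075, 0.997, -0.0], [-0.0, -0.0, -1.0]]
force: [0.3, -0.8, -0.8]
opening: 0.0214
finger_force: 30.0
```

Emit:
drive_tool(
  increments="0 0 0.08 0 0 0; 0 0 0.08 0 0 0; 0 0 0 0 0 0",
)

```text
clock: 24.08
tool_pos: [0.4913, 0.0062, 0.1081]
ee_rot: [[-0.997, 0.075, 0.0], [0.075, 0.997, -0.0], [-0.0, -0.0, -1.0]]
force: [1.3, -2.1, -2.4]
opening: 0.0215
finger_force: 30.0
```

Inside the jig hole. A block would be felt near TCP z 0.103.

Emit:
drive_tool(
  increments="0 -0.01 0.08 0 0 0; 0 0 0.08 0 0 0; 0 0 0 0 0 0",
)

```text
clock: 24.45
tool_pos: [0.4912, 0.0061, 0.1032]
ee_rot: [[-0.997, 0.075, 0.0], [0.075, 0.997, -0.0], [-0.0, -0.0, -1.0]]
force: [1.6, -2.9, -2.4]
opening: 0.0216
finger_force: 30.0
```

Emit:
drive_tool(
  increments="0 0 0.06 0 0 0; 0 0 0.06 0 0 0; 0 0 0 0 0 0",
)

```text
clock: 24.82
tool_pos: [0.4912, 0.0062, 0.0997]
ee_rot: [[-0.997, 0.075, 0.0], [0.075, 0.997, -0.0], [-0.0, -0.0, -1.0]]
force: [1.7, -2.3, -2.3]
opening: 0.0221
finger_force: 30.0
```

No resistance at the block depth, so the near hole takes the pin. Continuing while easing the side load.

Emit:
drive_tool(
  increments="-0.015 -0.015 0.1 0 0 0; 0 0 0.1 0 0 0; 0 0 0.1 0 0 0; 0 0 0 0 0 0",
)

```text
clock: 25.32
tool_pos: [0.4913, 0.0059, 0.0904]
ee_rot: [[-0.997, 0.075, -0.001], [0.075, 0.997, 0.0], [0.001, 0.0, -1.0]]
force: [1.4, -2.3, -1.5]
opening: 0.0213
finger_force: 30.0
```

Emit:
drive_tool(
  increments="0 0 0.1 0 0 0; 0 0 0.1 0 0 0; 0 0 0.05 0 0 0; 0 0 0 0 0 0",
)

```text
clock: 25.82
tool_pos: [0.4914, 0.0059, 0.0831]
ee_rot: [[-0.997, 0.075, -0.0], [0.075, 0.997, 0.0], [0.0, 0.0, -1.0]]
force: [1.0, -0.8, -1.5]
opening: 0.0216
finger_force: 30.0
```

Emit:
drive_tool(
  increments="0 0 0.04 0 0 0; 0 0 0.04 0 0 0; 0 0 0 0 0 0",
)

```text
clock: 26.2
tool_pos: [0.4915, 0.0058, 0.0809]
ee_rot: [[-0.997, 0.075, -0.0], [0.075, 0.997, 0.0], [0.0, 0.0, -1.0]]
force: [0.3, -0.4, 1.0]
opening: 0.0217
finger_force: 30.0
```

Emit:
drive_tool(
  increments="0 0 0.03 0 0 0; 0 0 0 0 0 0; 0 0 0 0 0 0",
)

```text
clock: 26.58
tool_pos: [0.4915, 0.0058, 0.0809]
ee_rot: [[-0.997, 0.075, -0.0], [0.075, 0.997, 0.0], [0.0, 0.0, -1.0]]
force: [-2.5, -0.4, 11.5]
opening: 0.0216
finger_force: 30.0
```

The shoulder is down on the wood. I'll release and back off.

Emit:
drive_tool(
  increments="0 0 -0.03 0 0 0; 0 0 0 0 0 0; 0 0 0 0 0 0; 0 0 0 0 0 0; 0 0 0 0 0 0",
  fingers=-1,
)

```text
clock: 27.2
tool_pos: [0.4914, 0.0058, 0.0809]
ee_rot: [[-0.997, 0.075, -0.0], [0.075, 0.997, -0.0], [0.0, -0.0, -1.0]]
force: [1.1, 0.2, -0.0]
opening: 0.0679
finger_force: 0.0
```

Emit:
drive_tool(
  increments="0 0 -0.3 0 0 0; 0 0 -0.8 0 0 0; 0 0 -0.9 0 0 0; 0 0 -0.9 0 0 0; 0 0.5 -0.9 0 0 0; 0 0.9 -0.5 0 0 0; 0 0.9 0 0 0 0; 0 0.9 0 0 0 0",
)

```text
clock: 28.2
tool_pos: [0.4989, 0.1023, 0.211]
ee_rot: [[-0.997, 0.075, 0.001], [0.075, 0.997, 0.0], [-0.001, 0.001, -1.0]]
force: [0.2, 0.1, -0.3]
opening: 0.0879
finger_force: 0.0
```

Emit:
drive_tool(
  increments="0 0.9 0 0 0 0; 0 0.9 0 0 0 0; 0 0.9 0 0 0 0; 0 0.5 0 0 0 0; 0 0 0 0 0 0; 0 0 0 0 0 0",
)

```text
clock: 28.95
tool_pos: [0.506, 0.1959, 0.21]
ee_rot: [[-0.997, 0.076, -0.0], [0.076, 0.997, -0.001], [0.0, -0.001, -1.0]]
force: [-0.0, 0.7, 0.1]
opening: 0.088
finger_force: 0.0
```

Run:
```python
from h import *
f=manip.grab_frame("top");W=cloud(f);H,S,V=cv2.split(cv2.cvtColor(f["color"],cv2.COLOR_BGR2HSV))
near=np.hypot(W[...,0]-.545,W[...,1]-.0)<.13
print("upper",rect(f,near&(V<95)&(S>100),.064)); m=near&(W[...,2]>.085);print("head",m.sum(),np.nanmedian(W[m],0),np.nanmax(W[m][:,2]))
g=manip.grab_frame("side");
a=cv2.resize(g["color"][140:260,215:355],None,fx=2.8,fy=2.8,interpolation=2);b=cv2.resize(f["color"][145:250,260:350],(288,336),interpolation=2)
cv2.imwrite("pics/e.png",np.hstack([a,b]));print(manip.get_state()["clock"])
```

```text
upper (array([0.5469, 0.0027]), array([548.1,   3.4]), 166.9, 59.1, np.float64(-4.53))
head 236 [0.50639265 0.11192135 0.31981281] 0.32549250506308147
29.05
```

View pics/e.png

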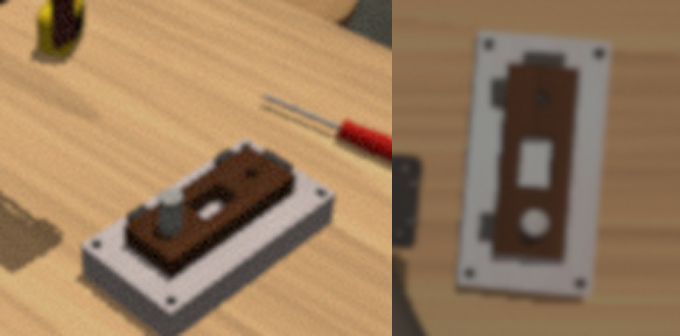

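The two views show the pin's head down on the wall over the near hole (side crop (172,212), top crop (535,222)). Both walls are square against the stops and the gripper is clear.

```bash
python3 -c "
from plant import manip
print(manip.finish_job())"
```

```text
the job is handed in; nothing more can be done
None
```

I handed the job in at about 29 s: the loose wall is on the pile against the stops, and the pin is fully home in the near hole (x = -55 mm), which was the open one. The hand-in returned no verdict.

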